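# Bring the dropper bottle round to the front of the bottle carousel

## Task

The bottle carousel beside the balance is still in its transport lock: slide the lock's grip outward, away from the carousel, right to its end stop and leave it there. Then turn the carousel by the square handle on its column until the dropper bottle, the one with the rubber teat, stands at the front beside the upright steel fin on the stand, and finish still gripping that handle and holding the carousel still there. Leave every bottle standing in its well and do not disturb the beaker, wash bottle or loose cap on the bench.

Things in the scene. Friction and masses are not known exactly. Their poses are not given: they have to be found in the camera images.
- carousel: Bottle carousel, turns about its upright z axis. Aluminium disc, 236 mm across, top 25 mm above the table; five wells 72 degrees apart, 18 mm deep, 85 mm from the axis, 2.5 mm play round a bottle. Origin: on the axis, 15 mm above the table; axes square to the handle. Turns without end, friction about 0.05 N m, no spring: stays where left. Locked, it has only hundredths of a rad of play.
- handle_grip (a point): Point to grip on the black square handle that tops the central column and turns with the carousel: on the axis, 166 mm above the table. The handle is 28 by 28 mm in plan and 48 mm tall (140 to 188 mm above the table); x and y axes square to its faces, z up. The column below is 20 mm in diameter.
- lock (a joint): Travel (m) of the transport lock slide on the stand's tongue: near 0 = locked (its bolt stands between two lugs on the disc's rim), 0.040 = outer end stop, free. Moves straight away from the carousel's axis, along +y of lock_grip. Friction about 2 N, no spring: stays where left.
- lock_grip (a point): Middle of the lock's black upright grip fin, 14 mm thick along x, 36 mm long along y (the way it slides), top 57.5 mm above the table. The point is 39.5 mm above the table, 190 mm from the carousel's axis when locked. Fin's foot: 40 mm wide, top 19.5 mm above the table. Tongue below: 70 mm wide, top 12 mm. End stop at the track's outer end: 26 mm high.
- front (a point): The front place, fixed on the stand on the side facing the robot: 85 mm from the carousel's axis, 25 mm above the table, where the underside centre of the front bottle stands. Marked by an upright steel fin (24 by 8 mm, 54 mm tall), 152 mm from the axis. Its -x axis points from the carousel's axis through the fin; the lock lies on its +y side.
- dropper: The dropper bottle: amber glass, 38 mm diameter, same glass as the others, but with a narrow cap (22 mm) that carries a tall black rubber teat (18 mm thick), 117 mm tall overall. Stands loose in one of the carousel's wells, about 60 g. Origin: centre of its underside, z up.
- balance: Bystander: laboratory balance 300 by 210 mm, 74 mm high, fixed on the table beside the carousel, on the robot's right. Origin: centre of its underside.
- beaker: Bystander: glass beaker, 72 mm diameter, 90 mm tall, loose on the table on the robot's left. Origin: centre of its underside.
- wash_bottle: Bystander: white plastic wash bottle, 72 mm diameter, 161 mm tall plus a bent spout up to 220 mm, loose on the table on the robot's left. Origin: centre of its underside.
- spare_cap: Bystander: loose black screw cap, 28 mm diameter, 14 mm tall, lying on the table. Origin: centre of its underside.
- bottle0: Plain amber glass bottle, 38 mm diameter, 66 mm tall overall, with a wide flat black screw cap (36 mm across); one of four alike, standing loose in a carousel well. Origin: centre of its underside, z up.
- bottle2: Plain amber glass bottle, 38 mm diameter, 66 mm tall overall, with a wide flat black screw cap (36 mm across); one of four alike, standing loose in a carousel well. Origin: centre of its underside, z up.
- bottle3: Plain amber glass bottle, 38 mm diameter, 66 mm tall overall, with a wide flat black screw cap (36 mm across); one of four alike, standing loose in a carousel well. Origin: centre of its underside, z up.
- bottle4: Plain amber glass bottle, 38 mm diameter, 66 mm tall overall, with a wide flat black screw cap (36 mm across); one of four alike, standing loose in a carousel well. Origin: centre of its underside, z up.
There are look-alikes about, which are no part of the job. Leave any green look-alike of the bottle3 alone.

How it is judged:
By the outcome, as a careful person would: the job done as asked, in the order asked, and still so for the second after the job is handed in, while the arm keeps its last pose, push and grip.
It also fails if it takes over 58 s, if anything falls off the work surface, if the arm or the gripper's body presses on something with over 40 N, if the wrist force passes 120 N, or if a joint passes its speed limit or range.

## Robot

A 6-joint arm with a two-finger parallel gripper is mounted at the origin on the work surface. World frame = base frame: x ahead of the robot, y to its left, z up, the work surface at z = 0. Lengths are in m, angles in rad, forces in N, time in s.
With the tool pointing down it reaches from about 0.325 to 1 m from the base axis. Payload 5.1 kg.
Tool frame: the origin (TCP) lies between the finger pads; the fingertips stand 8 mm ahead of it and the grasp point (between the pads) lies 11 mm behind it; z points along the fingers, y is the direction in which the jaws open and shut (so a half turn about z gives the same grasp; the last joint's range is limited). The gripper opens to 85 mm and grips with 20 to 120 N. Pads are 22 mm wide; open, the fingers measure 114 mm over their backs; the gripper's body (76 mm by 85 mm) begins 54 mm behind the grasp point. The pads swing forward as they close: fully open they stand 13 mm farther back than shut.
Start: joints at [1.148, 0.124, 1.65, -0, 1.367, -0.083], TCP at [0.217, 0.613, 0.239] pointing down, gripper open.
Joint ranges: [-2.61, 2.61], [-1.02, 2.33], [0.03, 2.71], [-1.35, 4.49], [0.32, 2.68], [-2.91, 2.91]. Speed limits (rad/s): [2.57, 2.57, 3.14, 3.14, 3.14, 3.14].

## Interface

Orientations are given as a rotation vector (axis times angle).
In Python, from workcell import env, imaging gives the robot as it stands. Calls block until the motion is done:
- env.reach(position, orientation): joint-space move of the TCP to a pose.
- env.move_straight(position, feed=0.15, rot=None, contact_N=None): straight line of the TCP; rot=None keeps the orientation; feed is the mean speed in m/s. With contact_N (N) it stops when the force on the tool has changed by that much, and returns True; else False.
- env.goto_joints(angles): joint-space move.
- env.command_gripper(opening, strength=None): opening from 0.0 (shut) to 1.0 (fully open); strength is the grip in N (None keeps the last); returns when the fingers have stopped.
- env.wait(seconds).
- env.inverse_kinematics(position, orientation): joint angles nearest the present ones, or None.
- env.observe(): the state.
- imaging.grab_frame(name): name is "side" or "top" or "wrist"; returns the picture (384x512x3 uint8, red, green, blue); there is no depth.
- imaging.camera_params(name): a dict with "mtx" (3x3 intrinsics, pixels), "world_to_cam" (4x4, takes a point from world to camera coordinates). Camera axes: x right, y down, z forward; pixel columns grow to the right and rows downward; lengths in m; the calibration is good to about 2 mm. A picture is of the moment at which its call begins: read the wrist's pose just before it. camera_params takes no time and is no camera call; for the wrist camera it gives the pose at the moment of the call.
A pose or a line that the arm cannot do raises env.MotionError and nothing moves.
- env.hand_in(): hands the job in, once; it reports no verdict.
The state is a dict: "time_s": time; "qpos": joint angles; "joint_velocities": joint speeds; "joint_torque": joint torques, N m; "ee_pos": TCP position; "orientation": TCP orientation; "ft_force": force on the tool from outside, world axes, zero at the start; "wrist_torque": the same for the moment, N m; "width": opening from 0.0 (shut) to 1.0 (fully open).
Only numpy, scipy, OpenCV 4.12 (cv2) and the standard library are available. Lean on these libraries where they do the work, as an engineer would, in place of code of your own. Each camera call takes 0.05 s, during which the arm holds its last target.

## Working session

There is one attempt and no reset: what is moved stays moved. The work goes in short steps, each a Python script; the robot and the scene stay as the last script left them, time stands still between calls to the robot, and variables do not carry over. Pictures are saved under pics/ and viewed, and the job is handed in when it is done.

```bash
ls; mkdir -p pics; python3 - <<'E'
from workcell import env, imaging
import cv2
o=env.observe();print(o['time_s'],o['ee_pos'],o['orientation'],o['width'])
for n in("side","top","wrist"):
    p=imaging.camera_params(n);print(n,p['mtx'],p['world_to_cam'])
    cv2.imwrite(f'pics/{n}0.png',cv2.cvtColor(imaging.grab_frame(n),cv2.COLOR_RGB2BGR))
E
```

```text
pics
0.0 [0.21643403 0.61226572 0.23802729] [-0.53109765 -3.09584545  0.003191  ] 1.000853231608925
side [[395.62792282   0.         246.78266294]
 [  0.         395.62792282 191.16659664]
 [  0.           0.           1.        ]] [[ 0.97087454 -0.23896973  0.01720731 -0.54740582]
 [-0.16561059 -0.72126391 -0.67257081  0.16723649]
 [ 0.17313508  0.65013217 -0.73983269  1.27880931]
 [ 0.          0.          0.          1.        ]]
top [[364.02991588   0.         258.52281384]
 [  0.         364.02991588 194.51846123]
 [  0.           0.           1.        ]] [[-0.04001992 -0.99919245  0.00358629 -0.00755925]
 [-0.97569098  0.03830417 -0.21577744  0.5770427 ]
 [ 0.21546582 -0.0121345  -0.97643599  1.35424777]
 [ 0.          0.          0.          1.        ]]
wrist [[287.06358125   0.         254.38477863]
 [  0.         287.06358125 189.52110924]
 [  0.           0.           1.        ]] [[ 0.33299052  0.94292721 -0.00236559 -0.64891644]
 [ 0.89275366 -0.31446249  0.3226519  -0.04339669]
 [ 0.30349337 -0.10955192 -0.94651474  0.38054664]
 [ 0.          0.          0.          1.        ]]
```

View pics/side0.png

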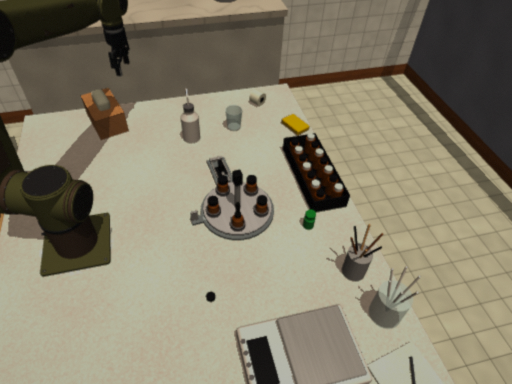

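View pics/top0.png

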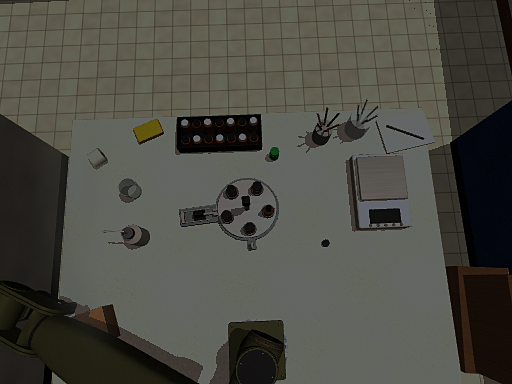

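View pics/wrist0.png

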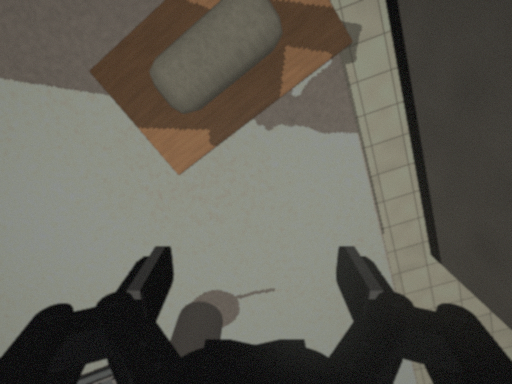

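```bash
python3 - <<'E'
import cv2
a=cv2.imread('pics/side0.png')[145:245,180:285];cv2.imwrite('pics/sc.png',cv2.resize(a,None,fx=6,fy=6,interpolation=cv2.INTER_CUBIC)[:600])
a=cv2.imread('pics/top0.png')[170:256,172:290];cv2.imwrite('pics/tc.png',cv2.convertScaleAbs(cv2.resize(a,None,fx=6,fy=6,interpolation=cv2.INTER_CUBIC),alpha=1.8))
E
```

```text
(no output)
```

View pics/sc.png

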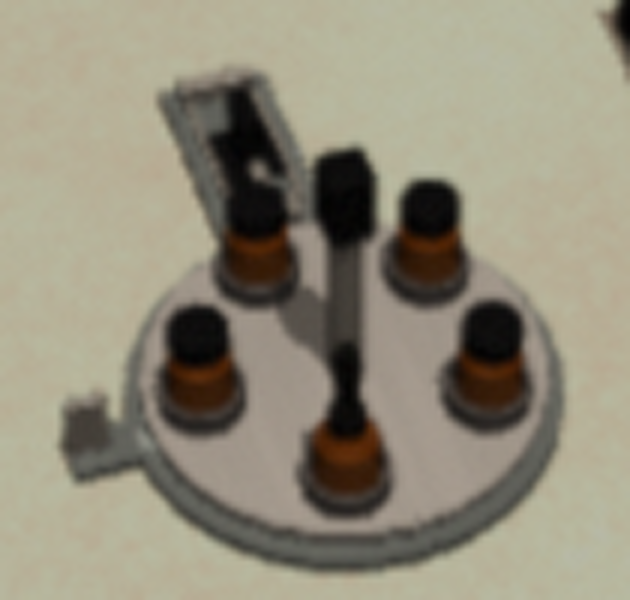

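View pics/tc.png

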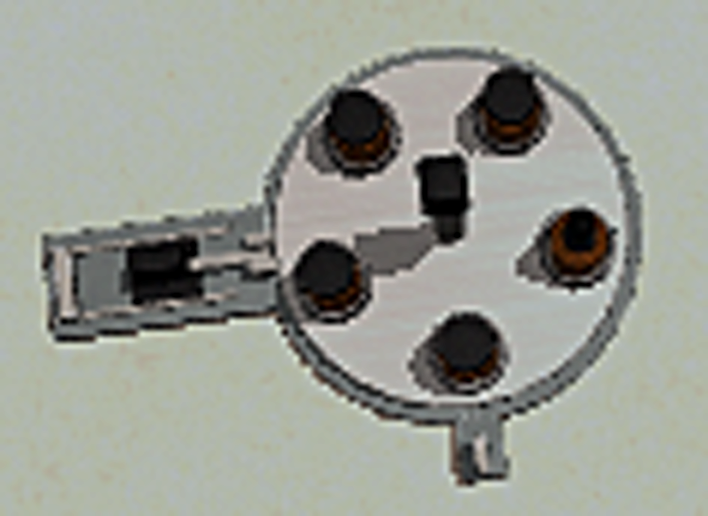

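Candidates for the dropper: bottles in the side view at (213,203), (223,184), (251,184), (262,203), (237,219), plus the rack bottles and the green one at (309,218). Only (237,219) (top view (268,211)) has a narrow cap and tall teat, so that's the dropper; the close crop confirms it. The lock grip is at top (199,215), the front fin at top (252,246).

```bash
cat > h.py <<'E'
from workcell import env, imaging
import numpy as np, cv2
def proj(P,p):
    c=P['world_to_cam']@np.r_[p,1];q=P['mtx']@c[:3];return q[:2]/q[2]
def ray(P,uv):
    R=P['world_to_cam'][:3,:3];t=P['world_to_cam'][:3,3]
    d=R.T@np.linalg.inv(P['mtx'])@np.r_[uv,1];return -R.T@t,d/np.linalg.norm(d)
def plane(P,uv,z):
    c,d=ray(P,uv);return c+d*(z-c[2])/d[2]
def tri(obs):
    A=[];b=[]
    for P,uv in obs:
        c,d=ray(P,uv);M=np.eye(3)-np.outer(d,d);A.append(M);b.append(M@c)
    A=np.vstack(A);b=np.concatenate(b);x=np.linalg.lstsq(A,b,rcond=None)[0]
    return x,np.abs(A@x-b).max()
from scipy.spatial.transform import Rotation as Ro
def down(jaw): # tool z down, tool y (jaw) horizontal at angle jaw
    y=np.array([np.cos(jaw),np.sin(jaw),0]);z=np.array([0,0,-1.]);x=np.cross(y,z)
    return Ro.from_matrix(np.c_[x,y,z]).as_rotvec()
def save(im,n): cv2.imwrite('pics/'+n,cv2.cvtColor(im,cv2.COLOR_RGB2BGR))
E
python3 - <<'E'
from h import *
S=imaging.camera_params('side');T=imaging.camera_params('top')
def s(x,y):return S,(x/6+180-.4,y/6+145-.4)
def t(x,y):return T,(x/6+172-.4,y/6+170-.4)
np.set_printoptions(precision=4,suppress=True)
print('handle',tri([s(345,165),t(442,180)]))
print('teat',tri([s(347,352),t(580,228)]))
print('lock',tri([s(240,97),t(165,262)]))
print('fin',tri([s(84,400),t(466,475)]))
print('locktop plane',plane(*t(165,255),.0575),plane(*t(165,270),.05))
for a in [(355,115),(510,95),(465,342),(327,275)]: print(plane(*t(*a),.091))
c0=np.array(tri([s(345,165),t(442,180)])[0])
w=imaging.camera_params('wrist');R=w['world_to_cam'];o=env.observe()
print('cam rel tool',(np.linalg.inv(R)[:3,3]-o['ee_pos']), Ro.from_rotvec(o['orientation']).as_matrix().T@(np.linalg.inv(R)[:3,3]-o['ee_pos']))
print(Ro.from_rotvec(o['orientation']).as_matrix())
E
```

```text
handle (array([0.5331, 0.0187, 0.1863]), np.float64(0.0005818432981495869))
teat (array([ 0.5132, -0.0633,  0.1332]), np.float64(0.0027833716072996895))
lock (array([0.5095, 0.1992, 0.0742]), np.float64(1.4182821147623592e-05))
fin (array([0.3766, 0.0135, 0.0391]), np.float64(0.006456062592180067))
locktop plane [0.517  0.2018 0.0575] [0.5085 0.203  0.05  ]
[0.5968 0.0752 0.091 ]
[ 0.6061 -0.0241  0.091 ]
[0.4487 0.0101 0.091 ]
[0.4943 0.0951 0.091 ]
cam rel tool [-0.0771  0.0276  0.1345] [ 0.0819  0.0001 -0.1345]
[[-0.9428  0.3333 -0.0007]
 [ 0.3333  0.9428 -0.0015]
 [ 0.0001 -0.0016 -1.    ]]
```

```bash
python3 - <<'E'
from h import *
import pickle
env.reach([0.47,0.16,0.36],down(np.pi/2)); env.wait(.2)
D={}
D['A']=imaging.camera_params('wrist');a=imaging.grab_frame('wrist')
env.move_straight([0.50,0.03,0.36],feed=.25);env.wait(.2)
D['B']=imaging.camera_params('wrist');b=imaging.grab_frame('wrist')
save(a,'wa.png');save(b,'wb.png');pickle.dump(D,open('D.pkl','wb'));print(env.observe()['time_s'],env.observe()['ft_force'],env.observe()['qpos'])
E
```

```text
3.2583 [-0.04837588  0.73105794 -0.38144973] [-4.51839260e-02 -2.58867341e-01  1.81421657e+00  1.84160825e-04
  1.58604078e+00 -1.61785733e+00]
```

View pics/wa.png

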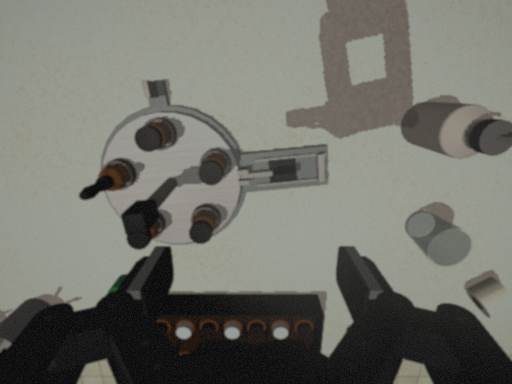

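View pics/wb.png

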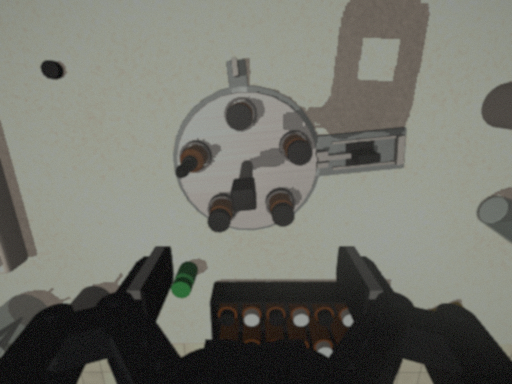

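```bash
python3 - <<'E'
import cv2,numpy as np
for n,(x,y,w,h),k in [('wa',(90,70,245,185),3),('wb',(165,45,250,190),3)]:
    a=cv2.imread(f'pics/{n}.png')[y:y+h,x:x+w]
    a=cv2.resize(a,None,fx=k,fy=k,interpolation=cv2.INTER_CUBIC);a=np.clip(255*(a/255.)**.6,0,255).astype('uint8')
    for i in range(0,w,20):
        cv2.line(a,(i*k,0),(i*k,6 if (x+i)%100 else 14),(0,0,255),1)
        cv2.putText(a,str(x+i),(i*k,22),0,.35,(0,0,255),1)
    for i in range(0,h,20):
        cv2.line(a,(0,i*k),(6,i*k),(0,0,255),1);cv2.putText(a,str(y+i),(8,i*k+4),0,.35,(0,0,255),1)
    cv2.imwrite(f'pics/{n}_z.png',a)
E
```

```text
(no output)
```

View pics/wa_z.png

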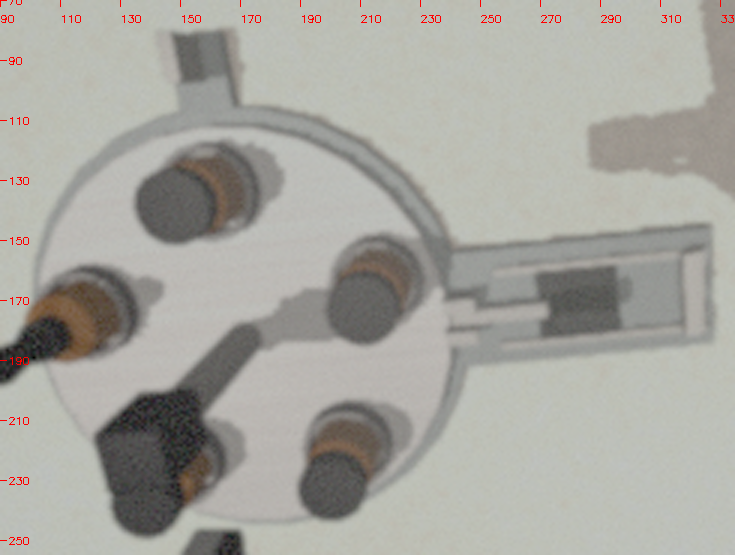

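View pics/wb_z.png

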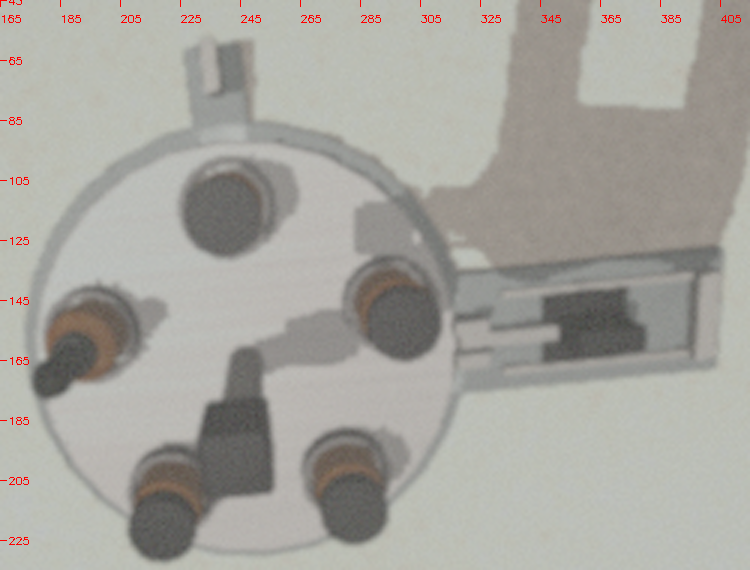

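```bash
python3 - <<'E'
import cv2,numpy as np
rows=[]
for L in [[('wa',(255,145,60,50)),('wb',(330,130,60,50))],[('wa',(110,190,60,50)),('wb',(215,170,60,50))]]:
    r=[]
    for n,(x,y,w,h) in L:
        k=6
        a=cv2.imread(f'pics/{n}.png')[y:y+h,x:x+w].astype(float)
        a=cv2.resize(a,None,fx=k,fy=k,interpolation=cv2.INTER_CUBIC);a=np.clip(a*3.5,0,255).astype('uint8')
        for i in range(0,w,10):
            cv2.line(a,(i*k,0),(i*k,5),(0,0,255),1);cv2.putText(a,str(x+i),(i*k,14),0,.35,(0,0,255),1)
        for i in range(0,h,10):
            cv2.line(a,(0,i*k),(5,i*k),(0,0,255),1);cv2.putText(a,str(y+i),(6,i*k+4),0,.35,(0,0,255),1)
        r.append(a)
    rows.append(np.hstack(r))
cv2.imwrite('pics/z2.png',np.vstack(rows))
E
```

```text
(no output)
```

View pics/z2.png

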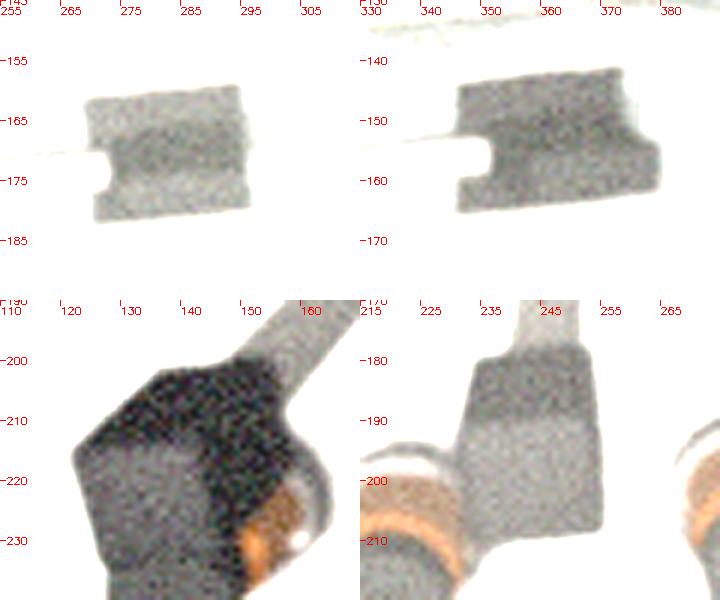

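```bash
python3 - <<'E'
import cv2,numpy as np
r=[]
for n,(x,y,w,h) in [('wa',(135,72,45,45)),('wb',(220,50,45,45))]:
        k=8
        a=cv2.imread(f'pics/{n}.png')[y:y+h,x:x+w].astype(float)
        a=cv2.resize(a,None,fx=k,fy=k,interpolation=cv2.INTER_CUBIC);a=np.clip((a-30)*1.5,0,255).astype('uint8')
        for i in range(0,w,10):
            cv2.line(a,(i*k,0),(i*k,5),(0,0,255),1);cv2.putText(a,str(x+i),(i*k,14),0,.35,(0,0,255),1)
        for i in range(0,h,10):
            cv2.line(a,(0,i*k),(5,i*k),(0,0,255),1);cv2.putText(a,str(y+i),(6,i*k+4),0,.35,(0,0,255),1)
        r.append(a)
cv2.imwrite('pics/z3.png',np.hstack(r))
E
```

```text
(no output)
```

View pics/z3.png

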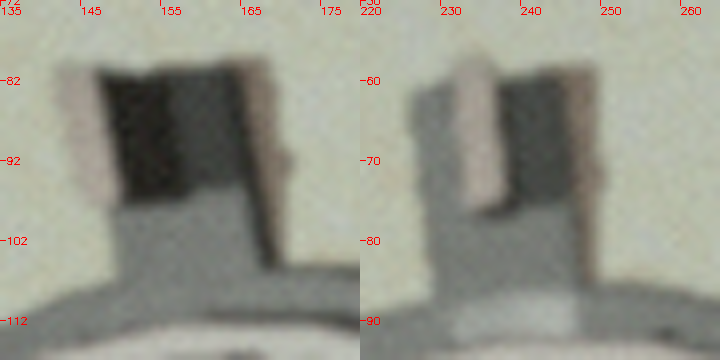

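```bash
cat > m.py <<'E'
from h import *
import pickle
from scipy.optimize import least_squares
np.set_printoptions(precision=4,suppress=True)
D=pickle.load(open('D.pkl','rb'));A=D['A'];B=D['B']
def px(x,y,ox,oy,k): return ((x+.5)/k-.5+ox,(y+.5)/k-.5+oy)
T=lambda a,b:tri([(A,a),(B,b)])
def show(n,a,b,z):
    r=T(a,b);print(n,r[0],round(r[1],4),'planeA',plane(A,a,z)[:2],'B',plane(B,b,z)[:2]);return (plane(A,a,z)[:2]+plane(B,b,z)[:2])/2
hd=show('handle',px(150,205,110,190,6),px(173,176,215,170,6),.188)
lo=show('lock',px(177,194,255,145,6),px(222,174,330,130,6),.0575)
le=show('lockend',px(247,188,255,145,6),px(295,166,330,130,6),.0575)
fi=show('fin',px(89,134,135,72,8),px(121,133,220,50,8),.054)
caps=[]
for a,b in [((176,205),(223,214)),((364,308),(404,322)),((333,486),(354,506)),((146,497),(163,525))]:
    caps.append(show('cap',px(*a,90,70,3),px(*b,165,45,3),.091))
te=show('teat',(86,192),px(53,378,165,45,3),.138)
b=np.array(caps+[te])
# pentagon fit: front, lock side, far right(+y), far left(-y), dropper ; angles decreasing
offs=np.radians([0,-72,-144,-216,-288])
f=lambda p:(b-np.c_[p[0]+.085*np.cos(p[2]+offs),p[1]+.085*np.sin(p[2]+offs)]).ravel()
s=least_squares(f,[.53,.02,np.pi],method='lm');print('pent',s.x,np.degrees(s.x[2]),f(s.x).reshape(-1,2)*1e3)
c=s.x[:2]
for n,p in(('lock',lo),('lockend',le),('fin',fi),('teat',te),('hd',hd)):
    v=p-c;print(n,np.hypot(*v),np.degrees(np.arctan2(v[1],v[0])))
for x in [((103,120),(240,112),B,215,170)]:
    q=[plane(B,px(*x[i],215,170,6),.188) for i in(0,1)];v=q[1]-q[0];print('handle edge',np.degrees(np.arctan2(v[1],v[0])),np.hypot(*v[:2]))
for u,w in[((460,270),(718,245)),((460,392),(715,365))]:
    v=plane(B,px(*w,165,45,3),.012)-plane(B,px(*u,165,45,3),.012);print('tongueB',np.degrees(np.arctan2(v[1],v[0])))
for u,w in[((450,245),(710,223)),((465,362),(710,340))]:
    v=plane(A,px(*w,90,70,3),.012)-plane(A,px(*u,90,70,3),.012);print('tongueA',np.degrees(np.arctan2(v[1],v[0])))
E
python3 m.py
```

```text
handle [0.5352 0.0184 0.1859] 0.0006 planeA [0.5349 0.0194] B [0.5337 0.0183]
lock [0.5175 0.2079 0.0501] 0.0001 planeA [0.5155 0.2071] B [0.5158 0.2049]
lockend [0.5153 0.2263 0.0512] 0.0003 planeA [0.5138 0.2255] B [0.5136 0.2235]
fin [0.3836 0.0026 0.0536] 0.0002 planeA [0.3834 0.0026] B [0.3838 0.0026]
cap [0.4501 0.0094 0.0849] 0.0002 planeA [0.4493 0.0117] B [0.4494 0.0096]
cap [0.5006 0.0958 0.0841] 0.0002 planeA [0.4989 0.097 ] B [0.4989 0.0947]
cap [0.597  0.075  0.0854] 0.0006 planeA [0.5949 0.0763] B [0.5938 0.0742]
cap [ 0.6058 -0.0244  0.0855] 0.0012 planeA [ 0.6014 -0.0219] B [ 0.6046 -0.0235]
teat [ 0.5139 -0.0621  0.1368] 0.0005 planeA [ 0.513  -0.0614] B [ 0.5141 -0.0617]
pent [0.5318 0.0195 3.2386] 185.5571472087069 [[ 2.1146 -0.6162]
 [ 1.0524 -1.5901]
 [-1.0958 -0.6356]
 [-2.0777  0.8525]
 [ 0.0065  1.9894]]
lock 0.18719856906259438 94.972912527987
lockend 0.20578025580404505 95.05671648939817
fin 0.14918488797546814 -173.51209343563144
teat 0.0830569935921392 -102.7341983918147
hd 0.0025486223995458647 -14.220035925794758
handle edge 93.65950385503515 0.025814268599649807
tongueB 95.66114904105685
tongueB 96.46175259314458
tongueA 94.96161610513985
tongueA 95.50251244624228
```

```bash
python3 - <<'E'
from h import *
import pickle
D=pickle.load(open('D.pkl','rb'));A=D['A'];S=imaging.camera_params('side');T=imaging.camera_params('top')
print('wash cap',tri([(A,(490,136)),(T,(134,234)),(S,(188,106))]),'base',plane(S,(191,137),0.0),plane(T,(136,236),.1))
print('beaker',plane(T,(130,188),.05),plane(A,(422,224),0))
for q in [(.5155,.206),(.511,.246)]:
  for th in(5.8,185.8,-174.2):
    print(q,th,env.inverse_kinematics([*q,.033],down(np.radians(th))))
E
```

```text
wash cap (array([0.4312026 , 0.41108819, 0.18016748]), np.float64(0.004093742214284823)) base [0.43453297 0.44390371 0.        ] [0.42916653 0.42828368 0.1       ]
beaker [0.62531108 0.47440216 0.05      ] [0.62477544 0.47795294 0.        ]
(0.5155, 0.206) 5.8 [ 2.83468348e-01  1.38423928e-01  2.01097029e+00 -8.88178420e-16
  9.92198434e-01  1.82239251e-01]
(0.5155, 0.206) 185.8 None
(0.5155, 0.206) -174.2 None
(0.511, 0.246) 5.8 [ 3.54012359e-01  1.62599427e-01  1.98345310e+00 -8.88178420e-16
  9.95540131e-01  2.52783262e-01]
(0.511, 0.246) 185.8 [ 3.54012359e-01  1.62599427e-01  1.98345310e+00 -4.44089210e-16
  9.95540131e-01 -2.88880939e+00]
(0.511, 0.246) -174.2 [ 3.54012359e-01  1.62599427e-01  1.98345310e+00 -4.44089210e-16
  9.95540131e-01 -2.88880939e+00]
```

```bash
python3 - <<'E'
from h import *
np.set_printoptions(precision=4,suppress=True)
L=np.array([.5155,.206]);u=np.array([np.cos(np.radians(95.8)),np.sin(np.radians(95.8))])
env.reach([*L,.18],down(np.radians(5.8)))
print(env.move_straight([*L,.034],feed=.12,contact_N=8),env.observe()['ee_pos'],env.observe()['ft_force'])
save(imaging.grab_frame('wrist'),'wl.png');save(imaging.grab_frame('side'),'sl.png')
print(env.observe()['time_s'])
E
```

```text
False [0.5163 0.2062 0.035 ] [ 0.3165  0.3276 -0.37  ]
6.3083
```

View pics/wl.png

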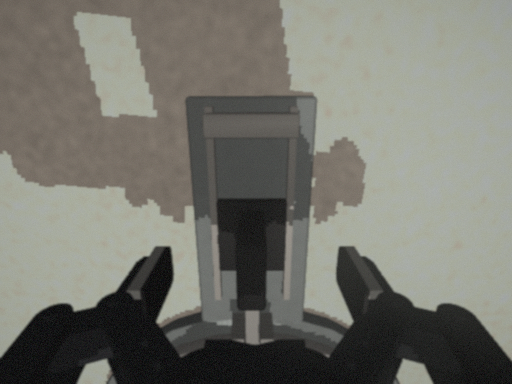

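The fin (cols 237–266, rows 200–308) stands centred and square between the jaws at cols 150–350. I'll close and pull.

```bash
python3 - <<'E'
from h import *
np.set_printoptions(precision=4,suppress=True)
u=np.array([np.cos(np.radians(95.8)),np.sin(np.radians(95.8)),0])
env.command_gripper(0.0,strength=40);o=env.observe();print(o['width'],o['ee_pos'],o['ft_force'],o['time_s'])
p=o['ee_pos'];f0=o['ft_force']
r=env.move_straight(p+u*.046,feed=.05,contact_N=14);o=env.observe();print(r,(o['ee_pos']-p)@u,o['ft_force']-f0,o['width'],o['time_s'])
env.wait(.2);o=env.observe();print((o['ee_pos']-p)@u,o['ft_force']-f0)
save(imaging.grab_frame('wrist'),'wl2.png')
E
```

```text
0.15542623369408717 [0.5148 0.2059 0.0341] [-4.1784 -0.9557  4.512 ] 6.9583
True 0.03923791283780694 [ 3.6439 -1.9962 -1.0328] 0.1567821658062406 7.7333
0.039225274210049565 [ 6.0289 -0.0944 -0.1546]
```

View pics/wl2.png

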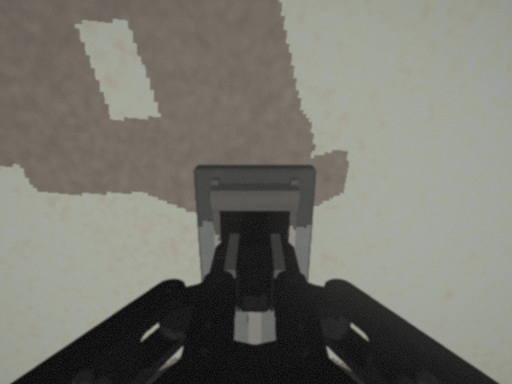

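```bash
python3 - <<'E'
from h import *
np.set_printoptions(precision=4,suppress=True)
u=np.array([np.cos(np.radians(95.8)),np.sin(np.radians(95.8)),0])
o=env.observe();p=o['ee_pos'];f0=o['ft_force']
r=env.move_straight(p+u*.006,feed=.03,contact_N=20);o=env.observe();print(r,(o['ee_pos']-p)@u,o['ft_force']-f0)
env.command_gripper(0.45);env.wait(.1);o=env.observe();print(o['ee_pos'],o['width'],o['ft_force'])
env.move_straight([*o['ee_pos'][:2],.13],feed=.2)
q=env.observe()['ee_pos']
env.move_straight([*q[:2],.30],feed=.4);env.command_gripper(1.0)
S=imaging.grab_frame('side');save(S,'s2.png');P=imaging.camera_params('wrist');save(imaging.grab_frame('wrist'),'wl3.png')
print(env.observe()['time_s'])
a=cv2.resize(S[140:245,180:290],None,fx=5,fy=5,interpolation=cv2.INTER_CUBIC);save(a,'s2z.png')
E
```

```text
True 5.875709842552929e-05 [-2.6633 -2.5043  0.1298]
[0.5108 0.2452 0.0341] 0.4498424644764868 [-0.2829  0.2529 -0.0549]
10.5
```

View pics/wl3.png

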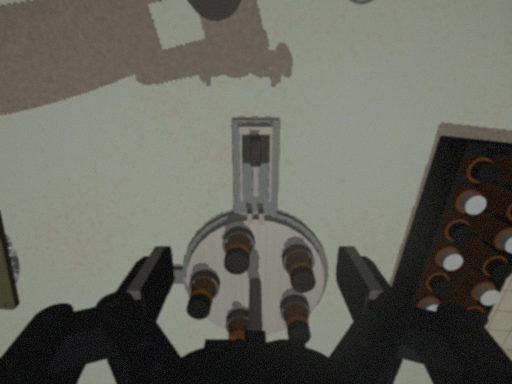

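View pics/s2z.png

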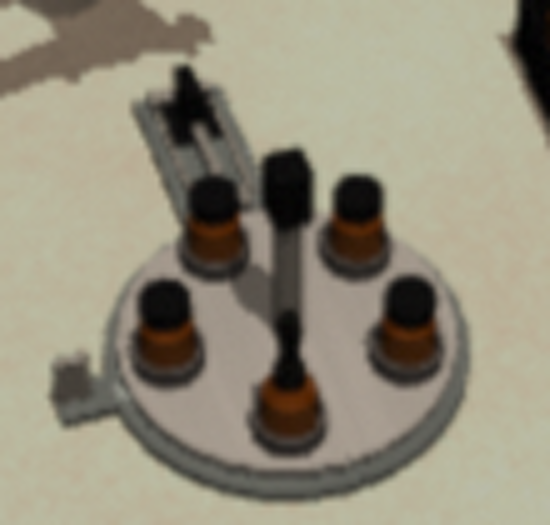

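Lock slide is against the end stop (foot at wrist (257,148), stop bar at row 125; side view agrees). Next the handle.

```bash
python3 - <<'E'
from h import *
np.set_printoptions(precision=4,suppress=True)
C=[.5338,.019]
env.reach([*C,.30],down(np.radians(94.5)))
env.move_straight([*C,.215],feed=.2);env.wait(.1)
import pickle;pickle.dump(imaging.camera_params('wrist'),open('H.pkl','wb'))
im=imaging.grab_frame('wrist');save(im,'wh.png');print(env.observe()['ee_pos'],env.observe()['qpos'],env.observe()['time_s'])
E
```

```text
[0.5351 0.019  0.2174] [-0.0648 -0.1188  1.9305 -0.      1.3259 -1.7142] 12.9417
```

View pics/wh.png

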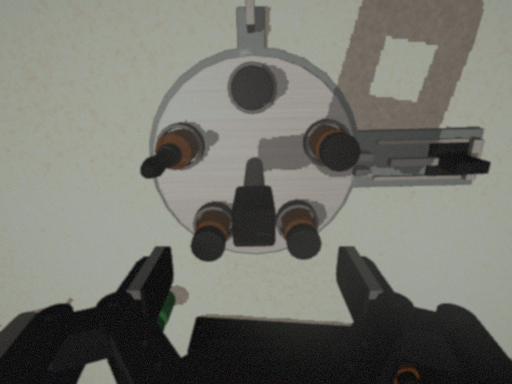

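```bash
python3 - <<'E'
from h import *
import pickle
np.set_printoptions(precision=4,suppress=True)
P=pickle.load(open('H.pkl','rb'))
im=cv2.imread('pics/wh.png');a=im[175:260,215:295].astype(float)
a=np.clip(cv2.resize(a,None,fx=7,fy=7,interpolation=cv2.INTER_CUBIC)*3,0,255).astype('uint8')
th=np.radians(4.5);c=np.array([.5345,.019])
for z,col in((.188,(0,0,255)),(.14,(0,255,0))):
    for sx in(-14e-3,14e-3):
        for sy in(-14e-3,14e-3):
            q=proj(P,[c[0]+sx*np.cos(th)-sy*np.sin(th),c[1]+sx*np.sin(th)+sy*np.cos(th),z]);cv2.circle(a,tuple(((q-[215,175])*7+3).astype(int)),4,col,1)
cv2.imwrite('pics/whz.png',a)
E
```

```text
(no output)
```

View pics/whz.png

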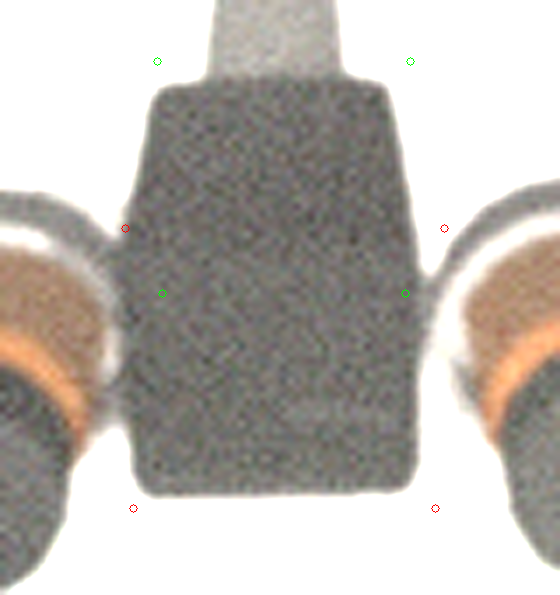

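```bash
python3 - <<'E'
from h import *
import pickle
np.set_printoptions(precision=4,suppress=True)
C=[.534,.0182]
print(env.move_straight([*C,.157],feed=.12,contact_N=10))
env.wait(.2);o=env.observe();print(o['ee_pos'],o['ft_force'])
env.command_gripper(0.0,strength=50);env.wait(.2);o=env.observe();print(o['width'],o['ee_pos'],o['ft_force'],o['wrist_torque'],o['orientation'],o['time_s'])
pickle.dump(imaging.camera_params('wrist'),open('G.pkl','wb'))
save(imaging.grab_frame('wrist'),'wg.png')
E
```

```text
False
[0.5348 0.0181 0.1583] [ 0.1246  0.755  -0.3196]
0.32186050606379757 [0.534  0.0183 0.1572] [-2.1092  0.8983  3.4319] [ 0.1289  0.279  -0.0246] [-0.1233  3.1392  0.0003] 14.5417
```

View pics/wg.png

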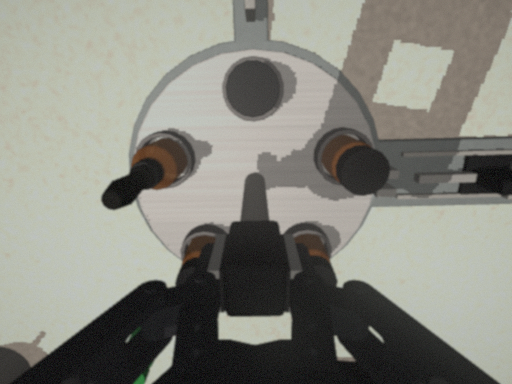

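```bash
python3 - <<'E'
from h import *
import pickle
np.set_printoptions(precision=4,suppress=True)
P=pickle.load(open('G.pkl','rb'));H=pickle.load(open('H.pkl','rb'));c=np.array([.534,.0183])
def ang(n,P,uv,z):
    v=plane(P,uv,z)[:2]-c;print(n,v,np.hypot(*v).round(4),np.degrees(np.arctan2(v[1],v[0])).round(2)%360)
ang('cap',P,(252.5,88),.091);ang('lockcap',P,(361,171),.091);ang('armG',P,(251,35),.012)
ang('cap',H,(253,87),.091);ang('lockcap',H,(340,152),.091);ang('finH',H,(250,12),.054);ang('armH',H,(251,30),.012)
ang('fl',H,(209.5,241),.091);ang('fr',H,(302,239.5),.091);ang('teatH',H,(151,167),.138);ang('teatG',P,(115,193),.138)
im=cv2.imread('pics/wg.png');a=np.vstack([np.hstack([cv2.resize(cv2.imread(f'pics/{n}.png')[0:130,190:310],None,fx=3,fy=3,interpolation=cv2.INTER_CUBIC) for n in('wh','wg')])]);cv2.imwrite('pics/fr.png',np.clip(a*1.5,0,255).astype('uint8'))
E
```

```text
cap [-0.0839 -0.0084] 0.0843 185.72
lockcap [-0.0337  0.0741] 0.0814 114.45
armG [-0.128  -0.0136] 0.1287 186.06
cap [-0.0839 -0.0078] 0.0842 185.31
lockcap [-0.0341  0.0762] 0.0835 114.12
finH [-0.1477 -0.0157] 0.1485 186.05
armH [-0.1407 -0.0147] 0.1415 185.98
fl [ 0.0676 -0.0407] 0.0789 328.97
fr [0.0584 0.0534] 0.0792 42.46
teatH [-0.0197 -0.0809] 0.0833 256.35
teatG [-0.0212 -0.0816] 0.0843 255.45999999999998
```

View pics/fr.png

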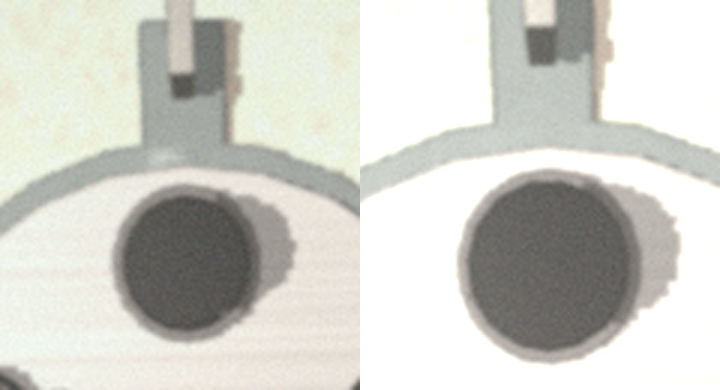

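```bash
python3 - <<'E'
from h import *
np.set_printoptions(precision=4,suppress=True)
q=np.array(env.inverse_kinematics([.534,.0182,.157],down(np.radians(94.5))));print(q,env.observe()['qpos'])
for k in range(1,9):
    p=q.copy();p[5]+=np.radians(71.8)*k/8
    env.goto_joints(p);o=env.observe()
    print(k,o['time_s'],o['ft_force'],o['wrist_torque'],o['joint_velocities'][5])
    if k==1:
        im=imaging.grab_frame('wrist');save(im,'wr1.png')
env.wait(.3)
import pickle;pickle.dump(imaging.camera_params('wrist'),open('R.pkl','wb'))
save(imaging.grab_frame('wrist'),'wr.png');S=imaging.grab_frame('side');save(S,'s3.png');save(imaging.grab_frame('top'),'t3.png')
o=env.observe();print(o['qpos'],o['ee_pos'],o['width'])
E
```

```text
[-0.0664 -0.0658  1.9867 -0.      1.2207 -1.7158] [-0.0663 -0.066   1.9865  0.0002  1.2211 -1.7157]
1 14.8667 [-1.4524  0.2173  3.5433] [0.2294 0.2467 0.0206] -0.009892410415759445
2 15.1917 [-2.1618  1.0344  3.6744] [0.1925 0.3366 0.0243] -0.004335058003113158
3 15.4667 [-2.448   2.2169  3.8031] [ 0.2365  0.3399 -0.1069] 0.003711721226633228
4 15.7417 [-2.6476  1.8507  4.2005] [ 0.3854  0.3619 -0.0117] 0.007113840861045023
5 16.0167 [-2.0853  2.4575  4.9413] [0.3724 0.4227 0.0292] -0.0140455639564133
6 16.2917 [-2.2324  3.4745  4.5565] [ 0.4198  0.3072 -0.054 ] -0.010540941120208815
7 16.5667 [-3.053   3.0858  4.734 ] [ 0.368   0.4405 -0.0323] -0.009777566331798975
8 16.8417 [-3.5419  3.216   6.3736] [ 0.3562  0.4297 -0.0465] -0.009524612554215365
[-0.0663 -0.066   1.9865  0.0003  1.2209 -0.4703] [0.5341 0.0183 0.1572] 0.32149700194966974
```

View pics/wr.png

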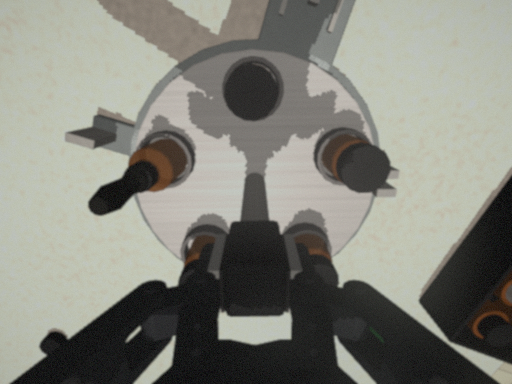

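View pics/s3.png

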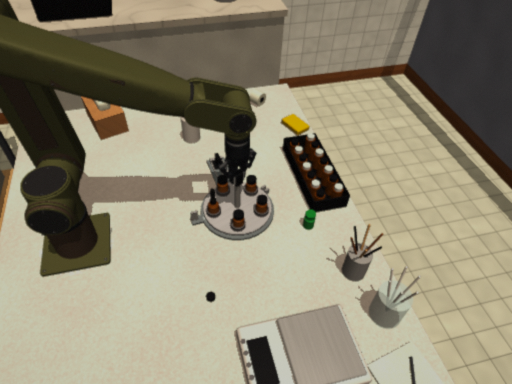

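```bash
python3 - <<'E'
import cv2,numpy as np
a=cv2.imread('pics/wr.png')[80:225,60:210].astype(float)
a=np.clip(cv2.resize(a,None,fx=4,fy=4,interpolation=cv2.INTER_CUBIC)*1.7,0,255).astype('uint8')
cv2.imwrite('pics/wrz.png',a)
S=cv2.imread('pics/s3.png')[165:245,180:285];t=cv2.imread('pics/t3.png')[170:256,172:290]
cv2.imwrite('pics/s3z.png',cv2.resize(S,None,fx=6,fy=6,interpolation=cv2.INTER_CUBIC));cv2.imwrite('pics/t3z.png',cv2.convertScaleAbs(cv2.resize(t,None,fx=6,fy=6,interpolation=cv2.INTER_CUBIC),alpha=2))
E
```

```text
(no output)
```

View pics/wrz.png

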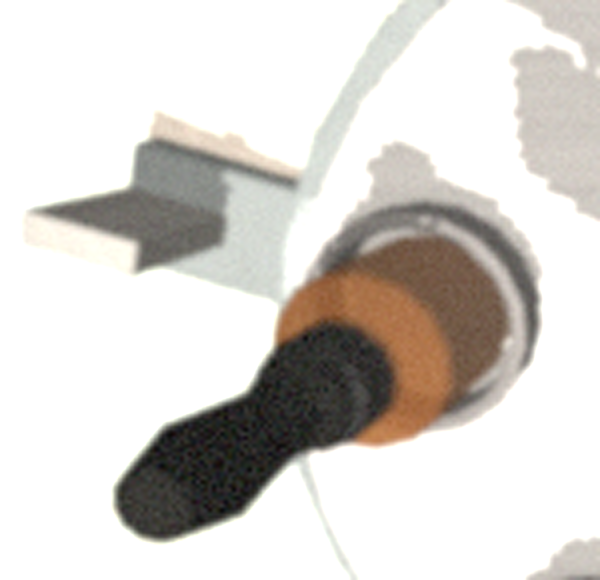

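View pics/s3z.png

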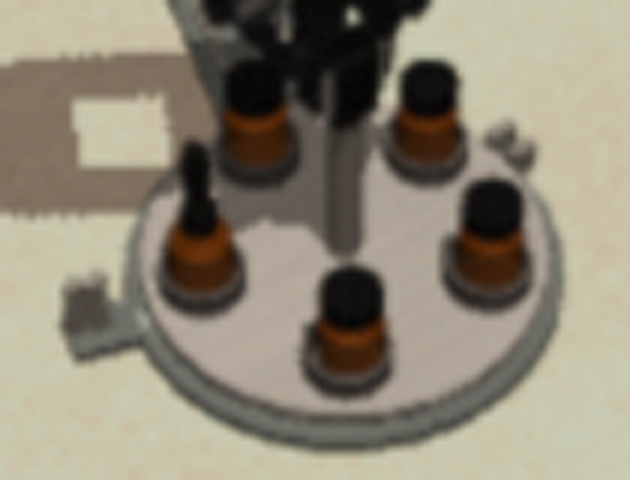

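View pics/t3z.png

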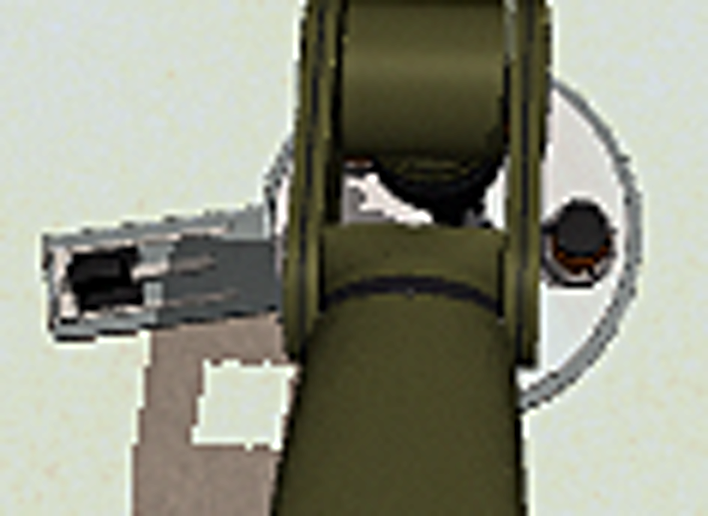

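```bash
python3 - <<'E'
from h import *
import pickle
P=pickle.load(open('R.pkl','rb'));c=np.array([.534,.0183])
def ang(n,uv,z):
    v=plane(P,uv,z)[:2]-c;print(n,z,np.hypot(*v).round(4),np.degrees(np.arctan2(v[1],v[0])).round(2)%360)
for z in(.025,.035,.043): ang('collar',(167.4,158.6),z)
ang('shoulder',(151.6,169.9),.08);ang('teat',(99.4,205.6),.142);ang('fin',(80.3,139.8),.054)
ang('frontcam cap',(252.5,88),.091);ang('rightcap',(361,170),.091)
# fin triangulation over H and R
H=pickle.load(open('H.pkl','rb'));print(tri([(P,(80.3,139.8)),(H,(250,12))]))
S=imaging.camera_params('side')
def sp(x,y): return ((x+.5)/6-.5+180,(y+.5)/6-.5+165)
print('teat tip',tri([(P,(99.4,205.6)),(S,sp(195,150))]))
for n,uv,z in(('collar',sp(202,262),.043),('shoul',sp(198,240),.075),('fin',sp(84,280),.054)):
    v=plane(S,uv,z)[:2]-c;print('side',n,np.hypot(*v).round(4),np.degrees(np.arctan2(v[1],v[0])).round(2)%360)
E
```

```text
collar 0.025 0.0843 187.84
collar 0.035 0.082 185.75
collar 0.043 0.0802 183.99
shoulder 0.08 0.0815 184.62
teat 0.142 0.0887 188.98
fin 0.054 0.1496 185.8
frontcam cap 0.091 0.0846 113.29
rightcap 0.091 0.0832 43.42
(array([0.38592426, 0.00302221, 0.05445533]), np.float64(0.0004849787111513293))
teat tip (array([0.44766466, 0.00409186, 0.14185369]), np.float64(0.0012612128128764999))
side collar 0.0854 186.26
side shoul 0.0899 192.84
side fin 0.1525 186.22
```

```bash
python3 - <<'E'
from h import *
env.wait(.3);o=env.observe();print(o['time_s'],o['joint_velocities'].round(3) if hasattr(o['joint_velocities'],'round') else o['joint_velocities'],o['ft_force'],o['width'])
a=cv2.imread('pics/top0.png').astype(int);b=cv2.imread('pics/t3.png').astype(int)
for n,(x,y,w,h) in dict(beaker=(115,175,30,30),cap=(318,235,16,16),wash=(100,222,52,28),green=(266,145,18,18)).items():
    print(n,np.abs(a-b)[y:y+h,x:x+w].mean().round(1))
env.hand_in()
E
```

```text
17.5917 [-0.     0.    -0.001  0.001  0.001 -0.001] [-3.11593528  3.19432109  5.11961199] 0.32435956256306514
beaker 7.3
cap 7.6
wash 7.3
green 6.4
the job is handed in; nothing more can be done
```

The transport lock is out against its end stop and the dropper bottle stands at the front beside the steel fin. I handed in at 17.6 s with the gripper still holding the handle.

- **Lock:** I slid it outward 39.2 mm until it stopped. A second push moved it only 0.06 mm further, and the last top view still shows it against the end stop.
- **Carousel:** I gripped the square handle and turned the carousel 71.8° clockwise, seen from above. The grip did not slip. Wrist forces at the checks were below 10 N, and the arm was at rest at the end.
- **Alignment:** The steel fin lies at about 186.0° around the axis. The bottle caps measured before the turn put the dropper's well at about 185.9°.
- **Disagreement:** Direct sightings of the dropper's collar, shoulder and teat after the turn ranged from 184° to 189°, with one rough side-view reading at 193°. I put this down to the bottle's 2.5 mm play and reading errors, so I made no correction.
- **Everything else:** All five bottles stand in their wells in the last views. Comparing top views from before and after, the beaker, wash bottle, loose cap and green look-alike show no sign of having moved, only a similar small brightness difference at all four.

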